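Pack the column-change kit

ROBOT

A 6-joint arm with a two-finger parallel gripper is mounted at the origin on a cart in front of the work surface, level with it; the furniture and walls round the work are solid. World frame = base frame: x ahead of the robot, y to its left, z up, the work surface at z = 0. Lengths are in m, angles in rad, forces in N, time in s.
With the tool pointing down it reaches from about 0.25 to 0.775 m from the base axis. Payload 4 kg.
Tool frame: the origin (TCP) lies on the centre line of the jaws, within the pads' length; the fingertips stand 14 mm ahead of it and the grasp point (between the pads) lies 5 mm behind it (robot.tcp_to_tips is the distance from the TCP to the fingertips, in m); z points along the fingers, y is the line along which they close (so a half turn about z gives the same grasp; the last joint's range is limited). The gripper opens to 94 mm and grips with 3 to 60 N. Pads are 16 mm wide; open, the fingers measure 119 mm over their backs; the gripper's body (75 mm by 177 mm) begins 78 mm behind the grasp point.
Start: joints at [1.025, 0.087, 1.371, -0, 1.684, -0.103], TCP at [0.236, 0.497, 0.22] pointing down, gripper open.
Joint ranges: [-3.1, 3.1], [-0.76, 2.03], [0.27, 2.55], [-1.08, 4.22], [0.17, 2.65], [-2.57, 2.57]. Speed limits (rad/s): [2.79, 2.79, 3.14, 3.14, 3.14, 3.14].

INTERFACE

Orientations are given as [roll, pitch, yaw] about the fixed x, y, z axes, in that order (R = Rz(yaw) Ry(pitch) Rx(roll)).
In Python, from bench import robot gives the robot as it stands.
- The arm moves only by the tool carry_out, never from a script. Its argument "increments" is a list of rows, each a list of 3 entries, a list of its own where there are three numbers: the closure in counts, from 0 (fully open) to 255 (shut), then the shift along the tool's x, y, z in mm, then the turn about the tool's z in degrees. In form: [[fingers, [dx, dy, dz], twist], ...]. A call has 1 to 8 rows; each row shifts and turns the commanded pose from where the row before left it, along the tool's axes as they then stand; what a row does not reach is not made up. A row lasts 1/10 s, in which the tool goes at most 50 mm and 8.59 degrees, less where a joint would pass 70% of its speed; a pose out of reach is approached as far as the arm can. A call with a gripper value outside its range is refused whole. The fingers move at their own pace and stop on an object; the grip force is fixed at half the most. Time passes only in rows, so rows that do not move let the fingers close. It gives the time, the measured TCP pose, the force, the opening and the grip force at its end, in the units of the state.
- robot.get_obs(): the state, without advancing time (a new reading comes with each control period).
- robot.snapshot(name): name is "scene" or "top" or "wrist"; returns the picture (400x640x3 uint8, blue, green, red); there is no depth.
- robot.get_calibration(name): a dict with "vfov" (degrees; the focal length in pixels is half the picture's height over the tangent of half this angle, whatever the lens; pixels are square), "cx", "cy" (the principal point, pixels), "T" (4x4, takes a point from camera to world coordinates). Camera axes: x right, y down, z forward; pixel columns grow to the right and rows downward; lengths in m; the calibration is good to about 2 mm. The wrist camera is an equidistant fisheye: a pixel r from the principal point sees the ray r / f radians off the axis. A picture is of the moment at which its call begins: read the wrist's pose just before it. get_calibration takes no time and is no camera call; for the wrist camera it gives the pose at the moment of the call.
- robot.close_job(): hands the job in; it is judged then, once.
The state is a dict: "time": time; "joint_positions": joint angles; "qvel": joint speeds; "joint_torque": joint torques, N m; "tool_pos": TCP position; "ee_rot": TCP orientation; "wrist_force": force on the tool from outside, world axes, zero at the start; "wrist_torque": the same for the moment, N m; "width": finger opening in m; "finger_force": force on a finger pad.
Only numpy, scipy, OpenCV 4.12 (cv2) and the standard library are available. Lean on these libraries where they do the work, as an engineer would, in place of code of your own. Each camera call takes 0.05 s, during which the arm holds its last target. There are 200 camera calls.

TASK

Pack the column-change kit into the carrier: lay the long steel column, the short steel column, the longer of the two spanners and the screwdriver each fully down in the insert moulded for it (each insert's bays match one thing's length and shape; the screwdriver's handle goes in the wide bay). The columns are packed beds, so set them down, do not drop them. The shorter spanner and the glass syringe do not belong to the kit: leave them where they lie.

Things in the scene. Friction and masses are not known exactly. Their poses are not given: they have to be found in the camera images.
- long_column_mid (a point): long steel separation column lying down, 150 mm long, 75 g: thin round shank 8.4 mm across, a hexagonal end fitting 16 x 14 mm on each end (from 53 to 70 mm from the middle) and a small green plug on each tip. Point: mid-length on its axis, 7 mm above what it lies on. y runs along the column; x and z turn with it if it rolls.
- short_column_mid (a point): short steel separation column, same make, 120 mm long, 65 g: shank 8.4 mm across, end fittings from 38 to 55 mm from the middle. Point: mid-length on its axis, 7 mm above what it lies on. y along the column; x and z turn with it if it rolls.
- long_spanner: the longer of two double open-ended steel spanners, 117 mm long, 24 mm over the jaws, flat shank 10 mm wide and 4 mm thick (the shank reaches 34 mm either side of the middle). Origin: centre of its underside; y along the spanner, z up. Either end may point either way.
- screwdriver_mid (a point): screwdriver lying down, 165 mm long, 50 g, red handle, steel blade. Point: half-way along it, on its axis, 10.5 mm above what it lies on. y runs along it to the blade tip: round handle, 21 mm across, from y = -82 to -7 mm, 6 mm blade from there to +82 mm. Its weight is centred in the handle, near y = -35 mm; x and z turn if it rolls.
- short_spanner: look-alike, not part of the kit: the shorter spanner, 104 mm long, otherwise like the longer one. Origin: centre of its underside; y along it. Leave it where it lies.
- syringe_mid (a point): look-alike, not part of the kit: glass syringe lying down, 150 mm long, 16 mm over its flange, thin clear barrel and fine needle. Point: mid-length on its axis, 8 mm above the bench; y along it towards the needle. Leave it where it lies.
- insert_long_column: fixed grey insert, dark floor, 46x196x24 mm, one of four side by side (48 mm pitch, any order) in a carrier. Origin: centre of underside; y along, z up. Floor 6 mm above origin; middle 84 mm a finger trough at floor level, open at both sides; sloping-sided groove at each end, from 42 to 83 mm from the middle (166 mm between end walls), 18 mm wide at the floor, 34 at the rim.
- insert_short_column: fixed grey insert, dark floor, 46x196x24 mm, one of four side by side (48 mm pitch, any order) in a carrier. Origin: centre of underside; y along, z up. Floor 6 mm above origin; middle 84 mm a finger trough at floor level, open at both sides; sloping-sided groove at each end, only from 42 to 68 mm from the middle (136 mm between thick end walls), 18 mm wide at the floor, 34 at the rim.
- insert_spanner: fixed grey insert, dark floor, 46x196x13 mm, one of four side by side (48 mm pitch, any order) in a carrier. Origin: centre of underside; y along, z up. Floor 6 mm above origin; middle 84 mm a finger trough at floor level, open at both sides; lower than the others, with a shallow flat spanner pocket 34 mm wide at the floor, 38 at the rim, 133 mm between end walls.
- insert_screwdriver: fixed grey insert, dark floor, 46x196x24 mm, one of four side by side (48 mm pitch, any order) in a carrier. Origin: centre of underside; y along, z up. Floor 6 mm above origin; middle 84 mm a finger trough at floor level, open at both sides; wide handle bay at its -y end (24 mm at the floor, 38 at the rim), narrow blade groove at its +y end (9 and 20), 182 mm between end walls.

How it is judged:
By the outcome, as a careful person would: the job done as asked, in the order asked, and still so for the second after the job is handed in, with the robot touching nothing.
It also fails if it takes over 96 s, if anything falls off the work surface, if the arm or the gripper's body presses on something with over 40 N, if the wrist force passes 120 N, or if a joint passes its speed limit or range.

## Working session

There is one attempt and no reset: what is moved stays moved. The work goes in short steps, Python scripts to look and compute and a tool call to move; the robot and the scene stay as the last step left them, time stands still between calls to the robot, and variables do not carry over. Pictures are saved under pics/ and viewed, at most 14 in all, crops included, and the job is handed in when it is done.

Besides the shell and the picture viewer there is one more tool, called as name(argument=value, ...) on one line, values as JSON. carry_out: Moves the arm, as the interface text tells. Its arguments: {"type":"object","properties":{"increments":{"type":"array","items":{"type":"array"}}},"required":["increments"]}

```bash
mkdir -p pics; ls; python3 - <<'E'
from bench import robot
import cv2
o=robot.get_obs(); print(o['time'],o['tool_pos'],o['ee_rot'],o['width'])
for n in("scene","top"):
    cv2.imwrite(f"pics/{n}0.png",robot.snapshot(n)); c=robot.get_calibration(n); print(n,c)
print(robot.get_calibration("wrist"))
E
```

```text
pics
0.0 [0.2353981  0.4965119  0.21832383] [-3.13942389e+00 -1.89136317e-04  2.69881082e+00] 0.09388626591863153
scene {'vfov': 44.58344592120437, 'cx': 316.21535277188207, 'cy': 190.73161547584118, 'T': array([[ 0.68930448, -0.51473095,  0.50981504,  0.00996241],
       [-0.72435049, -0.47678752,  0.49798598, -0.34622012],
       [-0.01325534, -0.71254874, -0.70149739,  0.80649607],
       [ 0.        ,  0.        ,  0.        ,  1.        ]])}
top {'vfov': 48.63413618866049, 'cx': 328.3417373499709, 'cy': 192.03566585972894, 'T': array([[-0.02830585, -0.99382747,  0.10726481,  0.49344317],
       [-0.99928546,  0.02544475, -0.02794885,  0.20121245],
       [ 0.02504701, -0.10797928, -0.99383757,  0.97054624],
       [ 0.        ,  0.        ,  0.        ,  1.        ]])}
{'vfov': 65.70646984690485, 'cx': 322.45379610212507, 'cy': 196.2805819868774, 'T': array([[ 0.42741052,  0.8781434 ,  0.2149056 ,  0.17300909],
       [ 0.9040555 , -0.41463802, -0.10372549,  0.52642622],
       [-0.00197783,  0.23861995, -0.97111102,  0.3839146 ],
       [ 0.        ,  0.        ,  0.        ,  1.        ]])}
```

View pics/top0.png

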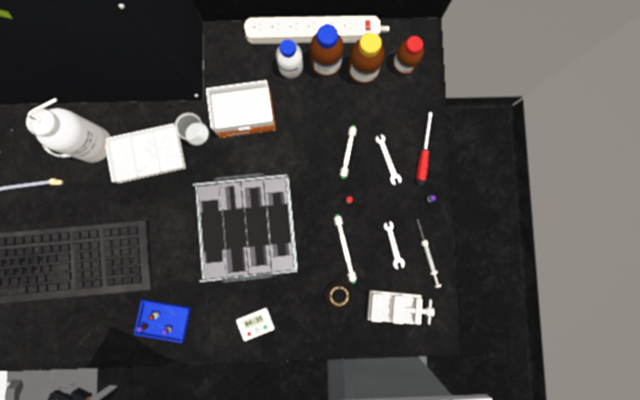

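View pics/scene0.png

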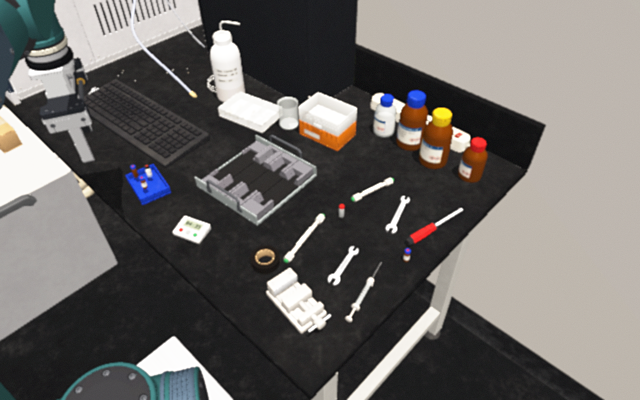

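The top view shows the carrier at about (246,228). The short column is at (348,152), one spanner at (388,160), the screwdriver at (426,147), the long column at (345,249), the other spanner at (394,246) and the syringe at (429,255). I'll crop the carrier and the items for a closer view.

```bash
cat > h.py <<'E'
import numpy as np, cv2
from bench import robot
def ray(name,u,v,c=None):
    c=c or robot.get_calibration(name); f=200/np.tan(np.radians(c['vfov']/2))
    a=np.array([(u-c['cx'])/f,(v-c['cy'])/f]); 
    if name=='wrist':
        r=np.hypot(*a); d=np.r_[a/r*np.sin(r),np.cos(r)] if r>0 else np.array([0,0,1.])
    else: d=np.r_[a,1]
    return c['T'][:3,3],c['T'][:3,:3]@d
def px(name,u,v,z,c=None):
    o,d=ray(name,u,v,c); return o+d*(z-o[2])/d[2]
def proj(name,P,c=None):
    c=c or robot.get_calibration(name); f=200/np.tan(np.radians(c['vfov']/2))
    p=c['T'][:3,:3].T@(np.array(P)-c['T'][:3,3])
    if name=='wrist':
        t=np.arctan2(np.hypot(p[0],p[1]),p[2]); k=t*f/np.hypot(p[0],p[1])
    else: k=f/p[2]
    return c['cx']+k*p[0],c['cy']+k*p[1]
E
python3 - <<'E'
from h import *
im=cv2.imread('pics/top0.png')
a=cv2.resize(im[165:290,185:305],None,fx=4.8,fy=4.8,interpolation=cv2.INTER_CUBIC); cv2.imwrite('pics/c1.png',a)
a=cv2.resize(im[105:295,325:450],None,fx=3.1,fy=3.1,interpolation=cv2.INTER_CUBIC); cv2.imwrite('pics/c2.png',a)
S=[('shortcol',352,128,343,177,.007),('spA',379,137,398,184,.002),('scr',430,113,421,181,.0105),('longcol',337,216,353,282,.007),('spB',388,223,402,268,.002)]
for n,a,b,c,d,z in S:
    p,q=px('top',a,b,z),px('top',c,d,z); m=(p+q)/2
    print(n,p[:2].round(3),q[:2].round(3),m[:2].round(3),np.hypot(*(p-q)[:2]).round(4),np.degrees(np.arctan2(*(p-q)[1::-1])).round(1))
# blob fits
bg=cv2.cvtColor(im,cv2.COLOR_BGR2GRAY); m=((im.max(2)>80)*255).astype(np.uint8)
n,l,s,c=cv2.connectedComponentsWithStats(m)
for i in range(1,n):
    if 330<c[i][0]<440 and 105<c[i][1]<290 and s[i][4]>40:
        (x,y),wh,an=cv2.minAreaRect(np.argwhere(l==i)[:,::-1].astype(np.float32)); 
        b=cv2.boxPoints(((x,y),(wh[0]+1,wh[1]+1),an)); P=np.array([px('top',*k,.004)[:2] for k in b])
        e=[P[1]-P[0],P[2]-P[1]]; e=max(e,key=np.linalg.norm)
        print((round(x),round(y)),P.mean(0).round(4),np.linalg.norm(e).round(4),np.degrees(np.arctan2(e[1],e[0])).round(1))
E
```

```text
shortcol [0.74  0.117] [0.63  0.141] [0.685 0.129] 0.1122 -12.1
spA [0.719 0.057] [0.612 0.019] [0.665 0.038] 0.1135 19.5
scr [ 0.769 -0.058] [ 0.616 -0.03 ] [ 0.693 -0.044] 0.1555 -10.4
longcol [0.544 0.157] [0.402 0.127] [0.473 0.142] 0.1456 11.9
spB [0.526 0.045] [0.428 0.019] [0.477 0.032] 0.1017 15.0
(426, 146) [ 0.6975 -0.0464] 0.1618 -10.9
(348, 151) [0.6877 0.1279] 0.1251 -13.2
(388, 159) [0.6687 0.0391] 0.1224 -162.5
(432, 199) [ 0.5776 -0.0532] 0.0213 -47.3
(349, 200) [0.5801 0.1291] 0.0176 178.0
(345, 249) [0.4742 0.1418] 0.1557 -167.7
(394, 245) [0.4788 0.0342] 0.1083 -168.8
(428, 254) [ 0.4577 -0.0385] 0.1543 -164.8
```

View pics/c1.png

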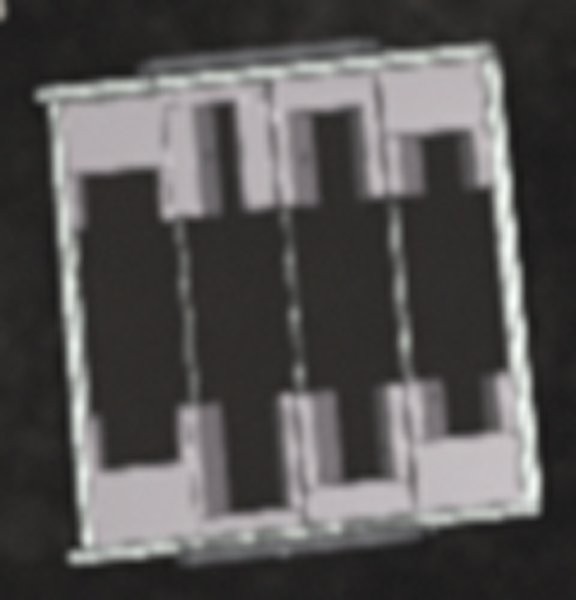

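View pics/c2.png

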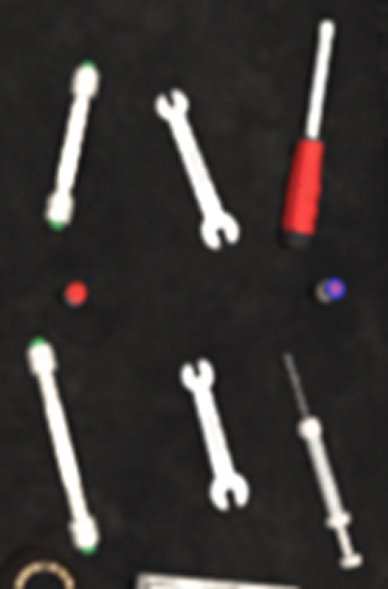

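Inserts from left (+y) to right: spanner, screwdriver (handle bay at the near end), long column, short column. The far spanner, at (0.667, 0.039), is the longer one. Next I'll go above the carrier for a closer wrist view.

```bash
cat >> h.py <<'E'
def go(x,y,z,yawdeg,n):
    """print the row (tool-frame mm, deg) for a straight move of n rows, from the measured pose"""
    o=robot.get_obs(); p=np.array(o['tool_pos']); yaw=np.degrees(o['ee_rot'][2])
    tw=-((yawdeg-yaw+180)%360-180)/n
    d=(np.array([x,y,z])-p)*1000/n
    print('at',p.round(4),round(yaw,1),'rot',np.array(o['ee_rot']).round(3),'w',round(o['width'],4),'F',np.round(o['wrist_force'],1),'t',round(o['time'],2))
    for i in range(n):
        a=np.radians(yaw-tw*i); c,s=np.cos(a),np.sin(a)
        print([[round(c*d[0]+s*d[1],1),round(s*d[0]-c*d[1],1),round(-d[2],1)],round(tw,1)])
E
python3 - <<'E'
from h import *
for q in [(290,300)]:
    print(px('top',185+q[0]/4.8,165+q[1]/4.8,.02))
go(.475,.29,.22,184,8)
E
```

```text
[0.5245265  0.35345666 0.02      ]
at [0.2354 0.4966 0.2185] 154.6 rot [-3.14  -0.     2.699] w 0.094 F [0.2 0.6 0.5] t 0.1
[[np.float64(-38.1), np.float64(-10.5), np.float64(-0.2)], np.float64(-3.7)]
[[np.float64(-37.4), np.float64(-12.9), np.float64(-0.2)], np.float64(-3.7)]
[[np.float64(-36.5), np.float64(-15.3), np.float64(-0.2)], np.float64(-3.7)]
[[np.float64(-35.4), np.float64(-17.6), np.float64(-0.2)], np.float64(-3.7)]
[[np.float64(-34.2), np.float64(-19.8), np.float64(-0.2)], np.float64(-3.7)]
[[np.float64(-32.9), np.float64(-22.0), np.float64(-0.2)], np.float64(-3.7)]
[[np.float64(-31.4), np.float64(-24.0), np.float64(-0.2)], np.float64(-3.7)]
[[np.float64(-29.8), np.float64(-26.0), np.float64(-0.2)], np.float64(-3.7)]
```

carry_out(increments=[[0,[-39,-10,0],-3.7],[0,[-38,-12,0],-3.7],[0,[-37,-14,0],-3.7],[0,[-36,-17,0],-3.7],[0,[-35,-19,0],-3.7],[0,[-34,-21,0],-3.7],[0,[-32,-23,0],-3.7],[0,[-30,-25,0],-3.7]])

```text
time: 0.9
tool_pos: [0.483, 0.2952, 0.2189]
ee_rot: [-3.141, -0.001, -3.065]
wrist_force: [-0.2, -0.8, 0.3]
width: 0.094
finger_force: 0.0
```

carry_out(increments=[[0,[0,0,0],0],[0,[0,0,0],0]])

```text
time: 1.1
tool_pos: [0.4822, 0.2959, 0.2187]
ee_rot: [-3.142, -0.002, -3.07]
wrist_force: [-0.3, -0.4, 0.4]
width: 0.0943
finger_force: 0.0
```

```bash
python3 - <<'E'
from h import *
import pickle
c=robot.get_calibration('wrist'); im=robot.snapshot('wrist'); cv2.imwrite('pics/w1.png',im); pickle.dump(c,open('w1.pkl','wb'))
o=robot.get_obs(); print(o['tool_pos'],o['ee_rot'],np.abs(o['qvel']).max())
E
```

```text
[0.48166977 0.29658747 0.21891105] [ 3.14140079e+00 -1.50405140e-03 -3.06853711e+00] 0.025723960455474787
```

View pics/w1.png

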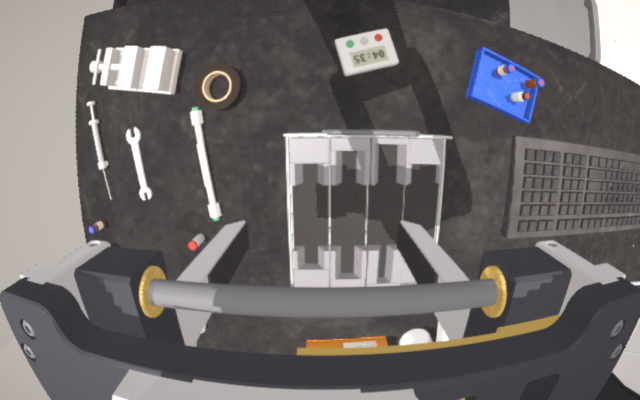

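The wrist view is up = near, left = -y. The carrier spans columns 288-442 and rows 135-285, the bays from left being short column, long column, screwdriver and spanner. The long column runs (196,113)-(215,214). I'll enlarge the carrier.

```bash
python3 - <<'E'
from h import *
im=cv2.imread('pics/w1.png'); cv2.imwrite('pics/c3.png',cv2.resize(im[120:295,270:460],None,fx=3.4,fy=3.4,interpolation=cv2.INTER_CUBIC))
E
```

```text
(no output)
```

View pics/c3.png

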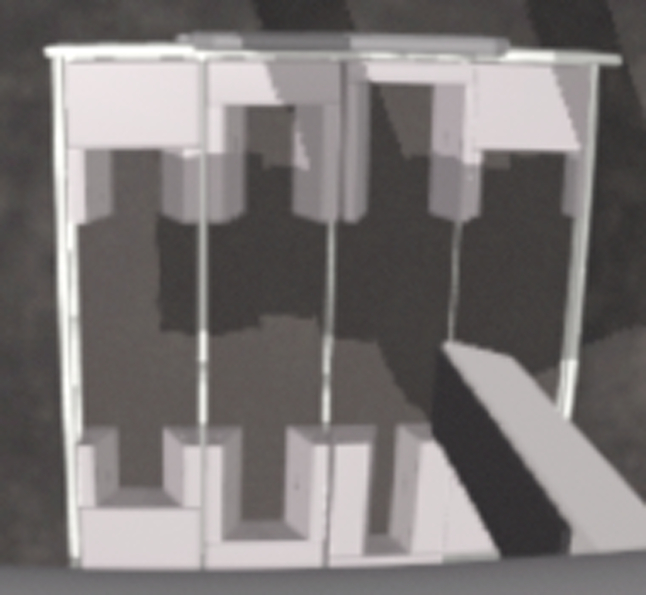

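```bash
python3 - <<'E'
from h import *
import pickle; from scipy.optimize import least_squares
c=pickle.load(open('w1.pkl','rb'))
# k: insert index offset to image right (+y world), short=0,long=1,scr=2,span=3 ; (k, lateral mm(+ right), along mm, z mm, crop px)
O=[(0,9,68,6,165,488),(0,-9,68,6,118,490),(1,-9,83,6,237,524),(1,9,83,6,290,522),(2,-4.5,91,6,365,537),(2,4.5,91,6,395,537),
(0,-9,-42,6,110,213),(0,9,-42,6,162,213),(1,-9,-42,6,245,214),(1,9,-42,6,296,213),(2,-12,-42,6,367,214),(2,12,-42,6,430,212),
(0,-9,42,6,116,428),(0,9,42,6,165,428),(1,-9,42,6,240,430),(1,9,42,6,287,428),(2,4.5,42,6,395,427),
(0,0,68,24,140,507),(1,0,83,24,265,542),(0,0,-68,24,130,150),(1,0,-83,24,270,105),(2,0,-91,24,400,82)]
def P(p,o):
    k,l,a,z=o[:4]; s,co=np.sin(p[2]),np.cos(p[2]); L=(k-1.5)*48+l
    return np.array([p[0]+(a*co-L*s)/1000,p[1]+(a*s+L*co)/1000,p[3]+z/1000])
def res(p):
    r=[]
    for o in O:
        u,v=proj('wrist',P(p,o),c); r+=[u-270-o[4]/3.4+270-0 if 0 else u-(270+o[4]/3.4), v-(120+o[5]/3.4)]
    return np.array(r)
s=least_squares(res,[.52,.35,.08,.003],loss='soft_l1'); p=s.x
print(p.round(4),np.degrees(p[2])); print(res(p).reshape(-1,2).round(1).tolist())
p2=least_squares(lambda q:res(np.r_[q,.003]),p[:3],loss='soft_l1').x; print('z fixed 3mm',p2.round(4))
for k,n in enumerate(['short','long','scr','span']): print(n,P(p,(k,0,0,0)).round(4))
for a,b in [((196,113),(215,214))]:
    A,B=px('wrist',*a,.007,c),px('wrist',*b,.007,c); print('longcol',A,B,((A+B)/2).round(4),np.linalg.norm(A-B),np.degrees(np.arctan2(*(B-A)[1::-1])))
# check against top camera
ct=robot.get_calibration('top')
print([np.round(proj('top',P(p,(k,0,a,6)),ct),1).tolist() for k in range(4) for a in (-42,42)])
E
```

```text
[0.5248 0.356  0.0803 0.0044] 4.603482328192425
[[-0.4, 0.4], [0.0, -0.1], [0.8, -0.5], [-1.6, -0.2], [1.0, -0.3], [-1.5, -0.5], [0.2, 0.4], [-0.5, 0.2], [-0.6, -0.2], [-1.1, 0.0], [-0.4, -0.4], [-0.3, 0.2], [0.0, 0.3], [-0.6, 0.3], [0.3, -0.5], [0.2, -0.1], [0.9, -0.6], [-0.2, 1.0], [0.1, 0.4], [0.6, -0.1], [0.9, 0.0], [3.5, 0.3]]
z fixed 3mm [0.5252 0.3561 0.0804]
short [0.5306 0.2843 0.0044]
long [0.5268 0.3321 0.0044]
scr [0.5229 0.3799 0.0044]
span [0.5191 0.4278 0.0044]
longcol [0.40809912 0.12917201 0.007     ] [0.53978311 0.15718033 0.007     ] [0.4739 0.1432 0.007 ] 0.13462963892428284 12.007502388344617
[[280.2, 243.4], [276.4, 204.6], [257.9, 245.8], [254.3, 207.0], [235.5, 248.3], [232.1, 209.3], [213.0, 250.7], [209.8, 211.7]]
```

```bash
python3 - <<'E'
from h import *
go(.474,.1425,.05,192,6)
E
```

```text
at [0.4817 0.2966 0.2189] -175.8 rot [ 3.141e+00 -2.000e-03 -3.069e+00] w 0.094 F [-0.2  0.2  0.3] t 1.15
[[np.float64(3.1), np.float64(-25.5), np.float64(28.2)], np.float64(-1.3)]
[[np.float64(3.7), np.float64(-25.4), np.float64(28.2)], np.float64(-1.3)]
[[np.float64(4.3), np.float64(-25.3), np.float64(28.2)], np.float64(-1.3)]
[[np.float64(4.9), np.float64(-25.2), np.float64(28.2)], np.float64(-1.3)]
[[np.float64(5.5), np.float64(-25.1), np.float64(28.2)], np.float64(-1.3)]
[[np.float64(6.0), np.float64(-25.0), np.float64(28.2)], np.float64(-1.3)]
```

carry_out(increments=[[0,[3,-25.5,28],-1.3],[0,[3.7,-25.4,28],-1.3],[0,[4.3,-25.3,28],-1.3],[0,[5,-25.2,28],-1.3],[0,[5.5,-25,28],-1.3],[0,[6,-25,28],-1.3],[0,[0,0,0],0],[0,[0,0,0],0]])

```text
time: 1.95
tool_pos: [0.4739, 0.1437, 0.0515]
ee_rot: [3.141, -0.001, -2.932]
wrist_force: [0.0, -0.1, 0.4]
width: 0.0942
finger_force: 0.0
```

```bash
python3 - <<'E'
from h import *
go(.474,.1425,.0165,192,1)
cv2.imwrite('pics/w2.png',robot.snapshot('wrist'))
E
```

```text
at [0.4739 0.1437 0.0515] -168.0 rot [ 3.141e+00 -1.000e-03 -2.932e+00] w 0.0942 F [ 0.  -0.1  0.4] t 1.95
[[np.float64(0.1), np.float64(-1.2), np.float64(35.0)], np.float64(0.0)]
```

View pics/w2.png

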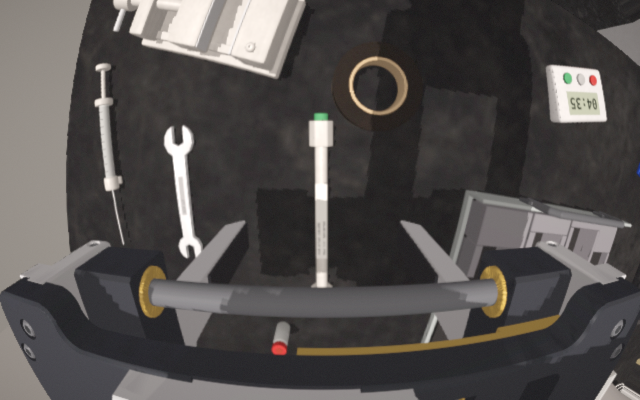

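The column stands vertical at column 320, midway between the fingertips (245 and 402), so it is aligned. I'll descend and grip.

carry_out(increments=[[0,[0,-1,20],0],[0,[0,0,15],0],[120,[0,0,0],0],[255,[0,0,0],0],[255,[0,0,0],0],[255,[0,0,0],0],[255,[0,0,0],0],[255,[0,0,0],0]])

```text
time: 2.8
tool_pos: [0.4751, 0.1418, 0.017]
ee_rot: [3.141, 0.001, -2.932]
wrist_force: [0.8, -0.3, -1.1]
width: 0.0488
finger_force: 0.0
```

carry_out(increments=[[255,[0,0,0],0],[255,[0,0,0],0],[255,[0,0,0],0],[255,[0,0,0],0],[255,[0,0,0],0],[255,[0,0,0],0],[255,[0,0,0],0],[255,[0,0,0],0]])

```text
time: 3.6
tool_pos: [0.4748, 0.1418, 0.0165]
ee_rot: [3.141, 0.0, -2.932]
wrist_force: [-0.1, 0.3, 0.4]
width: 0.0074
finger_force: 30.0
```

carry_out(increments=[[255,[0,0,-10],0],[255,[0,0,-35],0],[255,[0,0,-35],0],[255,[0,0,-20],0]])

```text
time: 4.0
tool_pos: [0.4762, 0.1418, 0.1203]
ee_rot: [-3.141, 0.005, -2.932]
wrist_force: [0.7, -0.0, -0.2]
width: 0.0076
finger_force: 30.0
```

```bash
python3 - <<'E'
from h import *
go(.5268,.3321,.1,184.6,7)
E
```

```text
at [0.4762 0.1418 0.1203] -168.0 rot [-3.141  0.005 -2.932] w 0.0076 F [ 0.7 -0.  -0.2] t 4.0
[[np.float64(-12.7), np.float64(25.1), np.float64(2.9)], np.float64(1.1)]
[[np.float64(-12.3), np.float64(25.3), np.float64(2.9)], np.float64(1.1)]
[[np.float64(-11.8), np.float64(25.5), np.float64(2.9)], np.float64(1.1)]
[[np.float64(-11.3), np.float64(25.7), np.float64(2.9)], np.float64(1.1)]
[[np.float64(-10.8), np.float64(26.0), np.float64(2.9)], np.float64(1.1)]
[[np.float64(-10.4), np.float64(26.1), np.float64(2.9)], np.float64(1.1)]
[[np.float64(-9.9), np.float64(26.3), np.float64(2.9)], np.float64(1.1)]
```

carry_out(increments=[[255,[-12.7,25,0],1.1],[255,[-12.3,25.3,0],1.1],[255,[-11.8,25.5,0],1.1],[255,[-11.3,25.7,0],1.1],[255,[-10.8,26,10],1.1],[255,[-10.4,26,15],1.1],[255,[-10,26.3,15],0.8],[255,[0,0,0],0]])

```text
time: 4.8
tool_pos: [0.5247, 0.3336, 0.0738]
ee_rot: [-3.141, -0.004, -3.058]
wrist_force: [-0.5, -0.1, -0.9]
width: 0.0069
finger_force: 30.0
```

carry_out(increments=[[255,[0,0,0],0],[255,[0,0,0],0]])

```text
time: 5.0
tool_pos: [0.5263, 0.3309, 0.0775]
ee_rot: [-3.141, 0.001, -3.061]
wrist_force: [0.5, 0.0, -0.1]
width: 0.0071
finger_force: 30.0
```

```bash
python3 - <<'E'
from h import *
go(.5268,.3321,.0265,184.6,1)
cv2.imwrite('pics/w3.png',robot.snapshot('wrist'))
E
```

```text
at [0.5263 0.3309 0.0775] -175.4 rot [-3.141e+00  1.000e-03 -3.061e+00] w 0.0071 F [ 0.5  0.  -0.1] t 5.0
[[np.float64(-0.6), np.float64(1.1), np.float64(51.0)], np.float64(0.0)]
```

View pics/w3.png

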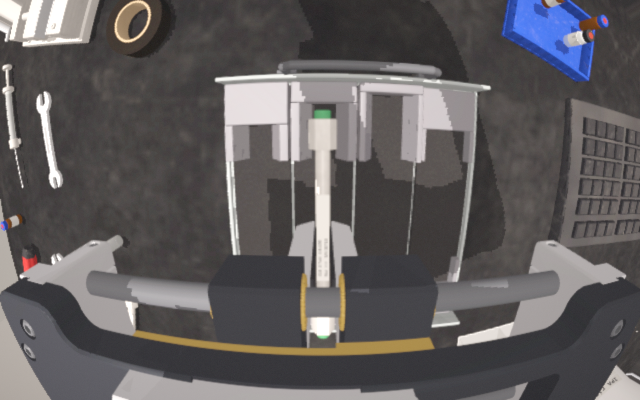

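The column is centred over its groove at column 322, with its near tip at row 112 inside the end wall. I'll lower it.

carry_out(increments=[[255,[0,1,20],0],[255,[0,0,16],0],[255,[0,0,8],0],[255,[0,0,3],0],[255,[0,0,1],0],[255,[0,0,0],0],[255,[0,0,0],0]])

```text
time: 5.75
tool_pos: [0.5264, 0.3328, 0.0294]
ee_rot: [3.141, 0.001, -3.061]
wrist_force: [0.2, -0.2, 0.4]
width: 0.0075
finger_force: 30.0
```

carry_out(increments=[[255,[0,0,1],0],[255,[0,0,0.5],0],[255,[0,0,0.5],0],[255,[0,0,0],0]])

```text
time: 6.15
tool_pos: [0.5258, 0.3326, 0.0264]
ee_rot: [3.142, -0.0, -3.061]
wrist_force: [-0.5, 0.5, -0.7]
width: 0.0074
finger_force: 30.0
```

carry_out(increments=[[255,[0,0,0.5],0],[255,[0,0,0.5],0],[255,[0,0,0],0]])

```text
time: 6.45
tool_pos: [0.5258, 0.3326, 0.0255]
ee_rot: [3.142, 0.0, -3.061]
wrist_force: [0.0, -0.5, 0.6]
width: 0.0074
finger_force: 30.0
```

carry_out(increments=[[255,[0,0,0.5],0],[255,[0,0,0.5],0],[255,[0,0,0],0],[255,[0,0,0],0]])

```text
time: 6.85
tool_pos: [0.5259, 0.3326, 0.0254]
ee_rot: [3.141, 0.0, -3.061]
wrist_force: [-2.7, -1.3, 5.1]
width: 0.0073
finger_force: 30.0
```

Contact at TCP z 0.0254, so the floor is at about 9 mm. I'll release with a small opening and lift.

carry_out(increments=[[190,[0,0,0],0],[190,[0,0,0],0],[190,[0,0,0],0],[190,[0,0,0],0],[190,[0,0,-5],0],[190,[0,0,-25],0],[190,[0,0,-35],0],[190,[0,0,-35],0]])

```text
time: 7.65
tool_pos: [0.5255, 0.3323, 0.1252]
ee_rot: [-3.141, -0.001, -3.061]
wrist_force: [1.3, 0.2, 1.3]
width: 0.024
finger_force: 0.0
```

```bash
python3 - <<'E'
from h import *
cv2.imwrite('pics/w4.png',robot.snapshot('wrist'))
go(.61,.18,.2,167.4,8)
E
```

```text
at [0.5289 0.3342 0.1336] -175.4 rot [ 3.137  0.011 -3.061] w 0.024 F [0.8 1.  5. ] t 7.7
[[np.float64(-8.6), np.float64(-20.0), np.float64(-8.3)], np.float64(2.2)]
[[np.float64(-9.3), np.float64(-19.7), np.float64(-8.3)], np.float64(2.2)]
[[np.float64(-10.0), np.float64(-19.3), np.float64(-8.3)], np.float64(2.2)]
[[np.float64(-10.8), np.float64(-18.9), np.float64(-8.3)], np.float64(2.2)]
[[np.float64(-11.5), np.float64(-18.5), np.float64(-8.3)], np.float64(2.2)]
[[np.float64(-12.1), np.float64(-18.1), np.float64(-8.3)], np.float64(2.2)]
[[np.float64(-12.8), np.float64(-17.6), np.float64(-8.3)], np.float64(2.2)]
[[np.float64(-13.5), np.float64(-17.1), np.float64(-8.3)], np.float64(2.2)]
```

View pics/w4.png

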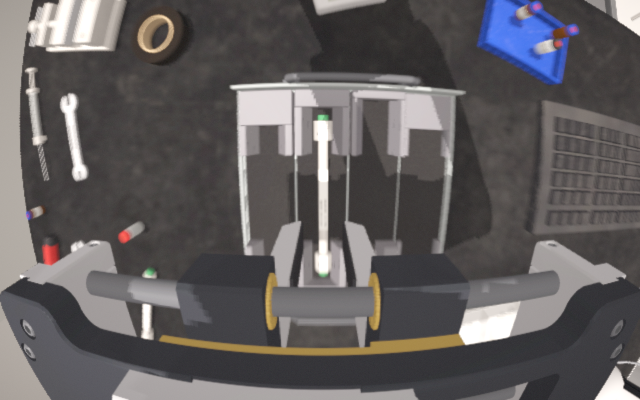

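The long column lies in its groove, (322,115)-(322,272). Next is the short column, from the top-camera fit.

```bash
python3 - <<'E'
from h import *
go(.687,.128,.06,167.2,8)
E
```

```text
at [0.5289 0.3342 0.1336] -175.4 rot [ 3.137  0.011 -3.061] w 0.024 F [0.8 1.  5. ] t 7.7
[[np.float64(-17.6), np.float64(-27.3), np.float64(9.2)], np.float64(2.2)]
[[np.float64(-18.6), np.float64(-26.6), np.float64(9.2)], np.float64(2.2)]
[[np.float64(-19.6), np.float64(-25.9), np.float64(9.2)], np.float64(2.2)]
[[np.float64(-20.6), np.float64(-25.1), np.float64(9.2)], np.float64(2.2)]
[[np.float64(-21.6), np.float64(-24.3), np.float64(9.2)], np.float64(2.2)]
[[np.float64(-22.5), np.float64(-23.5), np.float64(9.2)], np.float64(2.2)]
[[np.float64(-23.3), np.float64(-22.6), np.float64(9.2)], np.float64(2.2)]
[[np.float64(-24.2), np.float64(-21.7), np.float64(9.2)], np.float64(2.2)]
```

carry_out(increments=[[130,[-17.6,-27.3,0],2.2],[130,[-18.6,-26.6,0],2.2],[130,[-19.6,-25.9,0],2.2],[130,[-20.6,-25,0],2.2],[130,[-21.6,-24.3,10],2.2],[130,[-22.5,-23.5,20],2.2],[130,[-23.3,-22.6,20],2.2],[130,[-24.2,-21.7,15],2.2]])

```text
time: 8.5
tool_pos: [0.6839, 0.125, 0.058]
ee_rot: [-3.141, -0.001, 2.914]
wrist_force: [-0.3, 1.1, -0.9]
width: 0.0457
finger_force: 0.0
```

carry_out(increments=[[130,[0,0,0],0],[130,[0,0,0],0]])

```text
time: 8.7
tool_pos: [0.6835, 0.1257, 0.0586]
ee_rot: [3.141, -0.002, 2.914]
wrist_force: [0.6, 0.6, 0.4]
width: 0.0463
finger_force: 0.0
```

```bash
python3 - <<'E'
from h import *
go(.687,.128,.0165,167.2,1)
c=robot.get_calibration('wrist'); im=robot.snapshot('wrist'); cv2.imwrite('pics/w5.png',im)
E
```

```text
at [0.6835 0.1257 0.0586] 167.0 rot [ 3.141e+00 -2.000e-03  2.914e+00] w 0.0463 F [0.6 0.6 0.4] t 8.7
[[np.float64(-2.9), np.float64(3.1), np.float64(42.1)], np.float64(-0.2)]
```

View pics/w5.png

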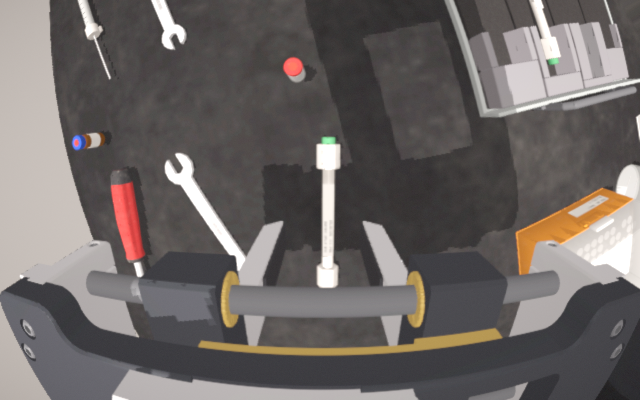

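The short column is vertical at column 328, near tip at row 138, with the fingers at 282 and 364. I'll use this view to check its midpoint and the spanner and screwdriver too.

```bash
python3 - <<'E'
from h import *
a=px('wrist',328.5,138,.007); b=px('wrist',327.5,266,.009); d=(b-a)[:2]; d/=np.linalg.norm(d)
m=a[:2]+.06*d; print('short',a,m,np.degrees(np.arctan2(d[1],d[0])))
go(m[0],m[1],.0165,167,1)
print('scr butt',px('wrist',121,171,.0105),'junction',px('wrist',134,262,.0105))
print('spA shank',px('wrist',190,183,.004),px('wrist',238,258,.004),'jaw tip',px('wrist',178,155,.004))
E
```

```text
short [0.62837083 0.14372086 0.007     ] [0.68681255 0.13013537] -13.08667825847287
at [0.6836 0.1266 0.0597] 167.0 rot [ 3.141 -0.     2.915] w 0.0461 F [-0.2 -0.6  0.7] t 8.75
[[np.float64(-2.3), np.float64(4.1), np.float64(43.2)], np.float64(0.0)]
scr butt [ 0.61008951 -0.02544932  0.0105    ] junction [ 0.68879244 -0.04573146  0.0105    ]
spA shank [0.63591263 0.03227509 0.004     ] [0.70391242 0.05227513 0.004     ] jaw tip [0.61233297 0.02871808 0.004     ]
```

carry_out(increments=[[130,[-2.3,3.5,25],0],[130,[0,0,17],0],[255,[0,0,0],0],[255,[0,0,0],0],[255,[0,0,0],0],[255,[0,0,0],0],[255,[0,0,0],0],[255,[0,0,0],0]])

```text
time: 9.55
tool_pos: [0.687, 0.129, 0.0182]
ee_rot: [3.141, 0.001, 2.915]
wrist_force: [-0.2, -0.4, 1.1]
width: 0.0072
finger_force: 30.0
```

carry_out(increments=[[255,[0,0,0],0],[255,[0,0,0],0]])

```text
time: 9.75
tool_pos: [0.687, 0.129, 0.0182]
ee_rot: [3.141, 0.001, 2.915]
wrist_force: [0.2, -1.0, 2.8]
width: 0.0073
finger_force: 30.0
```

carry_out(increments=[[255,[0,0,-10],0],[255,[0,0,-30],0],[255,[0,0,-35],0],[255,[0,0,-15],0],[255,[0,0,0],0]])

```text
time: 10.25
tool_pos: [0.6887, 0.1293, 0.1116]
ee_rot: [3.139, 0.007, 2.915]
wrist_force: [-0.4, 0.2, -0.6]
width: 0.0073
finger_force: 30.0
```

```bash
python3 - <<'E'
from h import *
go(.5306,.2843,.08,184.6,8)
E
```

```text
at [0.6887 0.1293 0.1116] 167.0 rot [3.139 0.007 2.915] w 0.0073 F [-0.4  0.2 -0.6] t 10.25
[[np.float64(23.6), np.float64(14.5), np.float64(3.9)], np.float64(-2.2)]
[[np.float64(23.0), np.float64(15.3), np.float64(3.9)], np.float64(-2.2)]
[[np.float64(22.4), np.float64(16.2), np.float64(3.9)], np.float64(-2.2)]
[[np.float64(21.8), np.float64(17.1), np.float64(3.9)], np.float64(-2.2)]
[[np.float64(21.1), np.float64(17.9), np.float64(3.9)], np.float64(-2.2)]
[[np.float64(20.4), np.float64(18.7), np.float64(3.9)], np.float64(-2.2)]
[[np.float64(19.7), np.float64(19.5), np.float64(3.9)], np.float64(-2.2)]
[[np.float64(18.9), np.float64(20.2), np.float64(3.9)], np.float64(-2.2)]
```

carry_out(increments=[[255,[23.6,14.5,0],-2.2],[255,[23,15.3,0],-2.2],[255,[22.4,16.2,0],-2.2],[255,[21.8,17.1,0],-2.2],[255,[21.1,17.9,5],-2.2],[255,[20.4,18.7,10],-2.2],[255,[19.7,19.5,10],-2.2],[255,[18.9,20.2,10],-2.2]])

```text
time: 11.05
tool_pos: [0.5265, 0.2843, 0.0696]
ee_rot: [-3.14, -0.004, -3.059]
wrist_force: [0.1, 0.7, -0.5]
width: 0.0073
finger_force: 30.0
```

carry_out(increments=[[255,[0,0,0],0],[255,[0,0,0],0],[255,[0,0,0],0]])

```text
time: 11.35
tool_pos: [0.5292, 0.2834, 0.072]
ee_rot: [-3.141, -0.0, -3.062]
wrist_force: [0.1, -0.2, -0.1]
width: 0.007
finger_force: 30.0
```

```bash
python3 - <<'E'
from h import *
go(.5306,.2843,.0272,184.6,1)
E
```

```text
at [0.5292 0.2834 0.072 ] -175.4 rot [-3.141 -0.    -3.062] w 0.007 F [ 0.1 -0.2 -0.1] t 11.35
[[np.float64(-1.5), np.float64(0.7), np.float64(44.8)], np.float64(-0.0)]
```

carry_out(increments=[[255,[-1.5,0.7,18],0],[255,[0,0,14],0],[255,[0,0,6],0],[255,[0,0,2],0],[255,[0,0,1],0],[255,[0,0,0],0],[255,[0,0,0],0]])

```text
time: 12.05
tool_pos: [0.5306, 0.2852, 0.0323]
ee_rot: [3.141, 0.001, -3.061]
wrist_force: [0.5, 0.5, -0.8]
width: 0.0073
finger_force: 30.0
```

carry_out(increments=[[255,[0,0,1],0],[255,[0,0,0.5],0],[255,[0,0,0.5],0],[255,[0,0,0],0],[255,[0,0,0],0]])

```text
time: 12.55
tool_pos: [0.5301, 0.285, 0.0295]
ee_rot: [3.142, 0.0, -3.061]
wrist_force: [-0.1, 0.1, -0.6]
width: 0.0071
finger_force: 30.0
```

carry_out(increments=[[255,[0,0,1],0],[255,[0,0,0.5],0],[255,[0,0,0.5],0],[255,[0,0,0],0],[255,[0,0,0],0]])

```text
time: 13.05
tool_pos: [0.5301, 0.285, 0.0275]
ee_rot: [3.142, 0.0, -3.061]
wrist_force: [-0.2, 0.4, -0.7]
width: 0.0071
finger_force: 30.0
```

carry_out(increments=[[255,[0,0,0.5],0],[255,[0,0,0],0],[255,[0,0,0],0]])

```text
time: 13.35
tool_pos: [0.5302, 0.285, 0.0272]
ee_rot: [3.141, 0.0, -3.061]
wrist_force: [0.3, 0.1, -0.4]
width: 0.0067
finger_force: 30.0
```

carry_out(increments=[[255,[0,0,0.5],0],[255,[0,0,0.3],0],[255,[0,0,0],0],[255,[0,0,0],0]])

```text
time: 13.75
tool_pos: [0.5303, 0.2851, 0.0271]
ee_rot: [3.141, 0.001, -3.061]
wrist_force: [-1.2, -1.7, 5.2]
width: 0.0073
finger_force: 30.0
```

carry_out(increments=[[190,[0,0,0],0],[190,[0,0,0],0],[190,[0,0,0],0],[190,[0,0,0],0],[190,[0,0,-5],0],[190,[0,0,-25],0],[190,[0,0,-35],0],[190,[0,0,-25],0]])

```text
time: 14.55
tool_pos: [0.5307, 0.2852, 0.1186]
ee_rot: [3.141, 0.002, -3.061]
wrist_force: [0.2, -0.3, -0.3]
width: 0.0242
finger_force: 0.0
```

carry_out(increments=[[190,[0,0,0],0]])

```text
time: 14.65
tool_pos: [0.5329, 0.2862, 0.1218]
ee_rot: [3.138, 0.01, -3.061]
wrist_force: [0.5, -0.2, 0.3]
width: 0.0238
finger_force: 0.0
```

```bash
python3 - <<'E'
from h import *
go(.668,.040,.055,197,8)
E
```

```text
at [0.5329 0.2862 0.1218] -175.4 rot [ 3.138  0.01  -3.061] w 0.0238 F [ 0.5 -0.2  0.3] t 14.65
[[np.float64(-14.3), np.float64(-32.0), np.float64(8.4)], np.float64(-1.5)]
[[np.float64(-13.5), np.float64(-32.4), np.float64(8.4)], np.float64(-1.5)]
[[np.float64(-12.6), np.float64(-32.8), np.float64(8.4)], np.float64(-1.5)]
[[np.float64(-11.7), np.float64(-33.1), np.float64(8.4)], np.float64(-1.5)]
[[np.float64(-10.8), np.float64(-33.4), np.float64(8.4)], np.float64(-1.5)]
[[np.float64(-9.9), np.float64(-33.7), np.float64(8.4)], np.float64(-1.5)]
[[np.float64(-9.0), np.float64(-33.9), np.float64(8.4)], np.float64(-1.5)]
[[np.float64(-8.1), np.float64(-34.2), np.float64(8.4)], np.float64(-1.5)]
```

carry_out(increments=[[130,[-14.5,-31.5,0],-1.6],[130,[-13.7,-32,0],-1.6],[130,[-12.8,-32.6,0],-1.6],[130,[-12,-33,5],-1.6],[130,[-11,-33.4,15],-1.5],[130,[-10,-33.7,15],-1.5],[130,[-9,-33.9,15],-1.5],[130,[-8.3,-34.2,10],-1.5]])

```text
time: 15.45
tool_pos: [0.666, 0.0392, 0.053]
ee_rot: [3.14, -0.004, -2.843]
wrist_force: [0.0, 0.5, -0.8]
width: 0.0463
finger_force: 0.0
```

carry_out(increments=[[130,[0,0,0],0],[130,[0,0,0],0],[130,[0,0,0],0]])

```text
time: 15.75
tool_pos: [0.6664, 0.0415, 0.056]
ee_rot: [3.141, -0.0, -2.844]
wrist_force: [0.1, -0.1, 0.6]
width: 0.0463
finger_force: 0.0
```

```bash
python3 - <<'E'
from h import *
go(.668,.040,.0155,197,1)
c=robot.get_calibration('wrist'); im=robot.snapshot('wrist'); cv2.imwrite('pics/w6.png',im)
E
```

```text
at [0.6664 0.0415 0.056 ] -162.9 rot [ 3.141 -0.    -2.844] w 0.0463 F [ 0.1 -0.1  0.6] t 15.75
[[np.float64(-1.1), np.float64(-1.9), np.float64(40.5)], np.float64(0.1)]
```

View pics/w6.png

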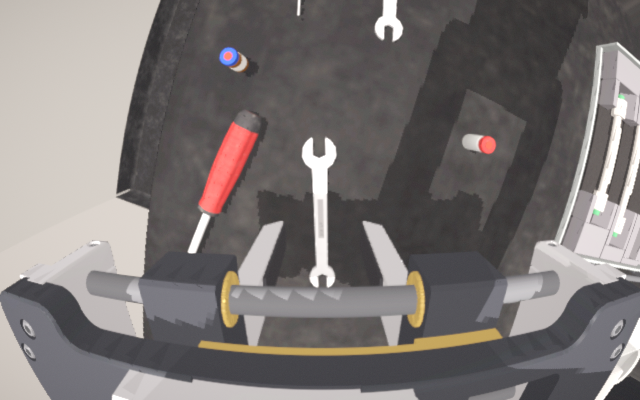

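The spanner is centred at column 320 with its near jaw tips at row 137. Both columns are visible lying in the carrier at right. I'll check the spanner midpoint and the screwdriver.

```bash
python3 - <<'E'
from h import *
a=px('wrist',319,137,.003); b=px('wrist',321,250,.004); d=(b-a)[:2]; d/=np.linalg.norm(d)
m=a[:2]+.0585*d; print('span',a,m,np.degrees(np.arctan2(d[1],d[0])))
go(*m,.0155,197.1,1)
a=px('wrist',249,113,.0105); b=px('wrist',209,213,.0105); e=px('wrist',195,249,.0105)
print('scr butt',a,'junction',b,e,np.linalg.norm(a-b),np.degrees(np.arctan2(*(b-a)[1::-1])),np.degrees(np.arctan2(*(e-a)[1::-1])))
E
```

```text
span [0.6115531  0.02245931 0.003     ] [0.66717138 0.04059371] 18.058618210497865
at [0.6666 0.0418 0.0564] -162.9 rot [ 3.141  0.    -2.843] w 0.0462 F [ 0.2 -0.1 -0.4] t 15.8
[[np.float64(-0.2), np.float64(-1.3), np.float64(40.9)], np.float64(0.0)]
scr butt [ 0.60869186 -0.02870619  0.0105    ] junction [ 0.6874084  -0.04028851  0.0105    ] [ 0.72067525 -0.0464912   0.0105    ] 0.07956408532199474 -8.370415454038442 -9.02424910437635
```

carry_out(increments=[[130,[0,-1,22],0],[130,[0,0,17],0],[200,[0,0,1],0],[255,[0,0,0],0],[255,[0,0,0],0],[255,[0,0,0],0],[255,[0,0,0],0],[255,[0,0,0],0]])

```text
time: 16.6
tool_pos: [0.6676, 0.0396, 0.017]
ee_rot: [3.142, 0.001, -2.844]
wrist_force: [-0.6, 0.8, 1.8]
width: 0.0078
finger_force: 30.0
```

carry_out(increments=[[255,[0,0,0],0],[255,[0,0,0],0]])

```text
time: 16.8
tool_pos: [0.6676, 0.0396, 0.017]
ee_rot: [3.142, 0.001, -2.844]
wrist_force: [-1.0, 0.7, 3.6]
width: 0.0081
finger_force: 30.0
```

```bash
python3 - <<'E'
from h import *
print(robot.tcp_to_tips)
E
```

```text
0.014
```

carry_out(increments=[[255,[0,0,-5],0],[255,[0,0,-20],0],[255,[0,0,-30],0],[255,[0,0,-35],0],[255,[0,0,0],0]])

```text
time: 17.3
tool_pos: [0.6707, 0.0392, 0.1129]
ee_rot: [-3.138, 0.011, -2.844]
wrist_force: [0.7, 0.1, 0.1]
width: 0.0078
finger_force: 30.0
```

```bash
python3 - <<'E'
from h import *
go(.5191,.4278,.1,184.6,12)
c=robot.get_calibration('wrist'); im=robot.snapshot('wrist'); cv2.imwrite('pics/w7.png',im)
E
```

```text
at [0.6707 0.0392 0.1129] -163.0 rot [-3.138  0.011 -2.844] w 0.0078 F [0.7 0.1 0.1] t 17.3
[[np.float64(2.6), np.float64(34.7), np.float64(1.1)], np.float64(1.0)]
[[np.float64(3.2), np.float64(34.6), np.float64(1.1)], np.float64(1.0)]
[[np.float64(3.8), np.float64(34.5), np.float64(1.1)], np.float64(1.0)]
[[np.float64(4.5), np.float64(34.5), np.float64(1.1)], np.float64(1.0)]
[[np.float64(5.1), np.float64(34.4), np.float64(1.1)], np.float64(1.0)]
[[np.float64(5.7), np.float64(34.3), np.float64(1.1)], np.float64(1.0)]
[[np.float64(6.3), np.float64(34.2), np.float64(1.1)], np.float64(1.0)]
[[np.float64(6.9), np.float64(34.1), np.float64(1.1)], np.float64(1.0)]
[[np.float64(7.6), np.float64(33.9), np.float64(1.1)], np.float64(1.0)]
[[np.float64(8.2), np.float64(33.8), np.float64(1.1)], np.float64(1.0)]
[[np.float64(8.8), np.float64(33.6), np.float64(1.1)], np.float64(1.0)]
[[np.float64(9.4), np.float64(33.5), np.float64(1.1)], np.float64(1.0)]
```

View pics/w7.png

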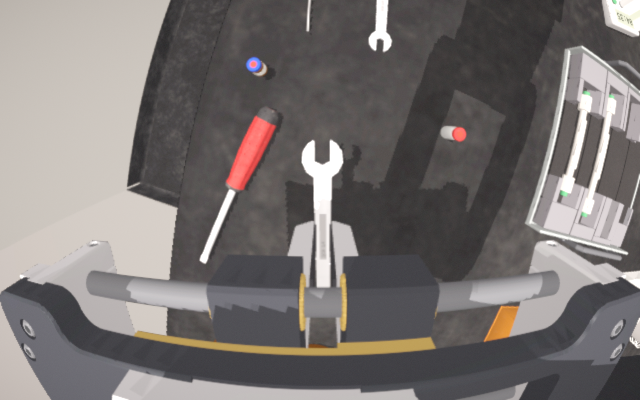

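The spanner is held level at column 322, jaws at row 155. Carrying it to its insert.

carry_out(increments=[[255,[2.6,34.7,0],1],[255,[3.2,34.6,0],1],[255,[3.8,34.5,0],1],[255,[4.5,34.5,0],1],[255,[5,34.4,0],1],[255,[5.7,34.3,0],1],[255,[6.3,34.2,0],1],[255,[6.9,34,0],1]])

```text
time: 18.15
tool_pos: [0.5641, 0.299, 0.1036]
ee_rot: [-3.14, -0.004, -2.985]
wrist_force: [0.2, -0.2, -0.9]
width: 0.0078
finger_force: 30.0
```

carry_out(increments=[[255,[7.6,34,5],1],[255,[8.2,33.8,5],1],[255,[8.8,33.6,10],1],[255,[9.4,33.5,10],1],[255,[0,0,5],0],[255,[0,0,0],0],[255,[0,0,0],0],[255,[0,0,0],0]])

```text
time: 18.95
tool_pos: [0.5152, 0.4265, 0.0713]
ee_rot: [-3.141, 0.0, -3.055]
wrist_force: [0.6, 0.9, -1.0]
width: 0.0077
finger_force: 30.0
```

```bash
python3 - <<'E'
from h import *
go(.5191,.4278,.026,184.6,1)
E
```

```text
at [0.5152 0.4265 0.0713] -175.1 rot [-3.141  0.    -3.055] w 0.0077 F [ 0.6  0.9 -1. ] t 18.95
[[np.float64(-4.0), np.float64(1.0), np.float64(45.3)], np.float64(0.3)]
```

carry_out(increments=[[255,[-4,1,16],0.3],[255,[0,0,14],0],[255,[0,0,7],0],[255,[0,0,2],0],[255,[0,0,1],0],[255,[0,0,0],0],[255,[0,0,0],0]])

```text
time: 19.65
tool_pos: [0.5187, 0.4294, 0.032]
ee_rot: [3.141, 0.001, -3.059]
wrist_force: [0.5, 0.8, -0.0]
width: 0.0082
finger_force: 30.0
```

carry_out(increments=[[255,[0,0,1],0],[255,[0,0,1],0],[255,[0,0,0.5],0],[255,[0,0,0],0],[255,[0,0,0],0]])

```text
time: 20.15
tool_pos: [0.5183, 0.429, 0.0287]
ee_rot: [3.142, 0.0, -3.059]
wrist_force: [-0.2, 0.2, -0.5]
width: 0.0079
finger_force: 30.0
```

carry_out(increments=[[255,[0,0,1],0],[255,[0,0,0.5],0],[255,[0,0,0.5],0],[255,[0,0,0],0],[255,[0,0,0],0]])

```text
time: 20.65
tool_pos: [0.5183, 0.429, 0.0267]
ee_rot: [3.142, -0.0, -3.059]
wrist_force: [-0.2, 0.6, -0.7]
width: 0.0078
finger_force: 30.0
```

carry_out(increments=[[255,[0,0,0.5],0],[255,[0,0,0],0],[255,[0,0,0],0]])

```text
time: 20.95
tool_pos: [0.5184, 0.429, 0.0262]
ee_rot: [3.142, 0.0, -3.059]
wrist_force: [0.5, 0.1, -0.4]
width: 0.0079
finger_force: 30.0
```

carry_out(increments=[[255,[0,0,0.5],0],[255,[0,0,0.5],0],[255,[0,0,0],0],[255,[0,0,0],0]])

```text
time: 21.35
tool_pos: [0.5184, 0.4291, 0.026]
ee_rot: [3.141, 0.001, -3.059]
wrist_force: [-2.1, -1.5, 3.8]
width: 0.0085
finger_force: 30.0
```

carry_out(increments=[[190,[0,0,0],0],[190,[0,0,0],0],[190,[0,0,0],0],[190,[0,0,0],0],[190,[0,0,-5],0],[190,[0,0,-25],0],[190,[0,0,-35],0],[190,[0,0,-25],0]])

```text
time: 22.15
tool_pos: [0.5188, 0.4294, 0.1177]
ee_rot: [3.14, 0.002, -3.059]
wrist_force: [1.1, 0.7, -0.1]
width: 0.0241
finger_force: 0.0
```

carry_out(increments=[[190,[0,0,0],0]])

```text
time: 22.25
tool_pos: [0.5208, 0.4308, 0.1214]
ee_rot: [3.136, 0.009, -3.059]
wrist_force: [0.5, -0.2, 1.1]
width: 0.0239
finger_force: 0.0
```

```bash
python3 - <<'E'
from h import *
go(.6647,-.0376,.1,170,14)
E
```

```text
at [0.5208 0.4308 0.1214] -175.3 rot [ 3.136  0.009 -3.059] w 0.0239 F [ 0.5 -0.2  1.1] t 22.25
[[np.float64(-7.5), np.float64(-34.2), np.float64(1.5)], np.float64(1.1)]
[[np.float64(-8.1), np.float64(-34.0), np.float64(1.5)], np.float64(1.1)]
[[np.float64(-8.7), np.float64(-33.9), np.float64(1.5)], np.float64(1.1)]
[[np.float64(-9.4), np.float64(-33.7), np.float64(1.5)], np.float64(1.1)]
[[np.float64(-10.0), np.float64(-33.5), np.float64(1.5)], np.float64(1.1)]
[[np.float64(-10.6), np.float64(-33.4), np.float64(1.5)], np.float64(1.1)]
[[np.float64(-11.2), np.float64(-33.2), np.float64(1.5)], np.float64(1.1)]
[[np.float64(-11.8), np.float64(-32.9), np.float64(1.5)], np.float64(1.1)]
[[np.float64(-12.4), np.float64(-32.7), np.float64(1.5)], np.float64(1.1)]
[[np.float64(-13.0), np.float64(-32.5), np.float64(1.5)], np.float64(1.1)]
[[np.float64(-13.6), np.float64(-32.2), np.float64(1.5)], np.float64(1.1)]
[[np.float64(-14.2), np.float64(-32.0), np.float64(1.5)], np.float64(1.1)]
[[np.float64(-14.8), np.float64(-31.7), np.float64(1.5)], np.float64(1.1)]
[[np.float64(-15.4), np.float64(-31.5), np.float64(1.5)], np.float64(1.1)]
```

carry_out(increments=[[115,[-7.5,-34.2,0],1.1],[115,[-8.1,-34,0],1.1],[115,[-8.7,-34,0],1.1],[115,[-9.4,-33.7,0],1.1],[115,[-10,-33.5,0],1.1],[115,[-10.6,-33.4,0],1.1],[115,[-11.2,-33.2,0],1.1],[115,[-11.8,-33,0],1.1]])

```text
time: 23.05
tool_pos: [0.5993, 0.1595, 0.1134]
ee_rot: [-3.141, -0.002, 3.07]
wrist_force: [-0.0, -0.2, -0.8]
width: 0.0516
finger_force: 0.0
```

carry_out(increments=[[115,[-12.4,-32.7,0],1.1],[115,[-13,-32.5,0],1.1],[115,[-13.6,-32.2,10],1.1],[115,[-14.2,-32,15],1.1],[115,[-14.8,-31.7,15],1],[115,[-15.4,-31.5,15],1],[115,[0,0,0],0],[115,[0,0,0],0]])

```text
time: 23.85
tool_pos: [0.6587, -0.0405, 0.058]
ee_rot: [3.141, -0.004, 2.957]
wrist_force: [0.1, -0.2, 1.0]
width: 0.0515
finger_force: 0.0
```

```bash
python3 - <<'E'
from h import *
go(.6647,-.0376,.0165,170,1)
c=robot.get_calibration('wrist'); im=robot.snapshot('wrist'); cv2.imwrite('pics/w8.png',im)
hsv=cv2.cvtColor(im,cv2.COLOR_BGR2HSV); m=((hsv[...,1]>130)&(hsv[...,2]>60)&((hsv[...,0]<10)|(hsv[...,0]>170))).astype(np.uint8)
n,l,s,ce=cv2.connectedComponentsWithStats(m)
for i in range(1,n):
    if s[i][4]>100: print(s[i],ce[i].round(1)); r=s[i]; rows=[(v,np.where(l[v]==i)[0].mean().round(1)) for v in range(r[1],r[1]+r[3],15)]; print([(int(a),float(b)) for a,b in rows])
E
```

```text
at [ 0.6587 -0.0405  0.058 ] 169.4 rot [ 3.141 -0.004  2.957] w 0.0515 F [ 0.1 -0.2  1. ] t 23.85
[[np.float64(-5.3), np.float64(4.0), np.float64(41.5)], np.float64(-0.6)]
[527  70  15  16 184] [533.7  77.6]
[(70, 533.5), (85, 534.0)]
[ 314  162   30   91 2441] [328.2 206.6]
[(162, 315.5), (177, 328.5), (192, 328.5), (207, 328.5), (222, 328.0), (237, 328.0), (252, 328.0)]
```

View pics/w8.png

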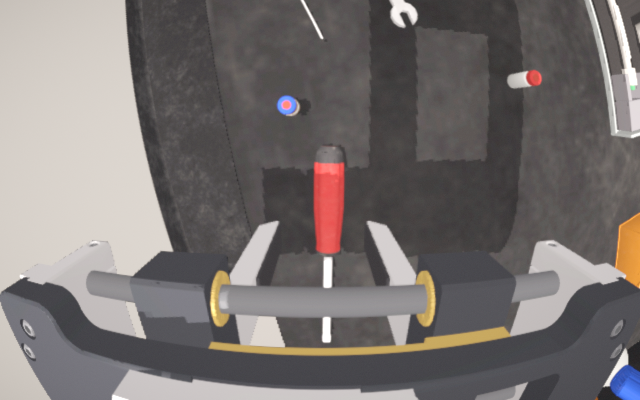

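The screwdriver is vertical at column 328: butt at row 146, handle/blade junction at row 254, fingertips at 277 and 369.

```bash
python3 - <<'E'
from h import *
a=px('wrist',330,146,.0105); b=px('wrist',328,255,.0105); d=(b-a)[:2]; L=np.linalg.norm(d); d/=L
print(a,b,L,np.degrees(np.arctan2(d[1],d[0])))
m=((a[:2]+.0825*d)+(b[:2]+.007*d))/2; print('mid',m); g=m-.026*d; print(g); go(*g,.0165,169.4,1)
E
```

```text
[ 0.60864024 -0.02493386  0.0105    ] [ 0.68859454 -0.04065354  0.0105    ] 0.08148495536268845 -11.122957459015808
mid [ 0.69252678 -0.04142665]
[ 0.66701518 -0.03641086]
at [ 0.6592 -0.0396  0.0592] 169.5 rot [ 3.141e+00 -2.000e-03  2.959e+00] w 0.0519 F [-0.3  0.2  0.7] t 23.9
[[np.float64(-7.1), np.float64(4.6), np.float64(42.7)], np.float64(0.1)]
```

carry_out(increments=[[115,[-7,4,24],0],[115,[0,0,17],0],[200,[0,0,0.5],0],[255,[0,0,0],0],[255,[0,0,0],0],[255,[0,0,0],0],[255,[0,0,0],0],[255,[0,0,0],0]])

```text
time: 24.7
tool_pos: [0.6684, -0.0375, 0.0203]
ee_rot: [3.141, 0.003, 2.959]
wrist_force: [-0.2, 0.2, 3.8]
width: 0.0202
finger_force: 30.0
```

carry_out(increments=[[255,[0,0,-5],0],[255,[0,0,-20],0],[255,[0,0,-30],0],[255,[0,0,-35],0],[255,[0,0,-5],0],[255,[0,0,0],0]])

```text
time: 25.3
tool_pos: [0.6682, -0.0378, 0.1151]
ee_rot: [3.142, 0.003, 2.959]
wrist_force: [-0.6, 0.2, -1.5]
width: 0.0203
finger_force: 30.0
```

```bash
python3 - <<'E'
from h import *
# target: screwdriver mid at insert centre (.5229,.3799), grip 26 mm towards -y(near) end
a=np.radians(4.6); t=np.array([.5229,.3799])-.026*np.array([np.cos(a),np.sin(a)]); print(t)
go(*t,.12,184.6,13)
c=robot.get_calibration('wrist'); im=robot.snapshot('wrist'); cv2.imwrite('pics/w9.png',im)
E
```

```text
[0.49698375 0.37781483]
at [ 0.6682 -0.0378  0.1151] 169.5 rot [3.142e+00 3.000e-03 2.959e+00] w 0.0203 F [-0.6  0.2 -1.5] t 25.3
[[np.float64(18.8), np.float64(29.0), np.float64(-0.4)], np.float64(-1.2)]
[[np.float64(18.2), np.float64(29.4), np.float64(-0.4)], np.float64(-1.2)]
[[np.float64(17.6), np.float64(29.8), np.float64(-0.4)], np.float64(-1.2)]
[[np.float64(17.0), np.float64(30.1), np.float64(-0.4)], np.float64(-1.2)]
[[np.float64(16.4), np.float64(30.5), np.float64(-0.4)], np.float64(-1.2)]
[[np.float64(15.7), np.float64(30.8), np.float64(-0.4)], np.float64(-1.2)]
[[np.float64(15.1), np.float64(31.1), np.float64(-0.4)], np.float64(-1.2)]
[[np.float64(14.5), np.float64(31.4), np.float64(-0.4)], np.float64(-1.2)]
[[np.float64(13.8), np.float64(31.7), np.float64(-0.4)], np.float64(-1.2)]
[[np.float64(13.2), np.float64(32.0), np.float64(-0.4)], np.float64(-1.2)]
[[np.float64(12.5), np.float64(32.2), np.float64(-0.4)], np.float64(-1.2)]
[[np.float64(11.9), np.float64(32.5), np.float64(-0.4)], np.float64(-1.2)]
[[np.float64(11.2), np.float64(32.7), np.float64(-0.4)], np.float64(-1.2)]
```

carry_out(increments=[[255,[18.8,29,0],-1.2],[255,[18.2,29.4,0],-1.2],[255,[17.6,29.8,0],-1.2],[255,[17,30,0],-1.2],[255,[16.4,30.5,0],-1.2],[255,[15.7,30.8,0],-1.2],[255,[15,31,0],-1.2],[255,[14.5,31.4,0],-1.2]])

```text
time: 26.15
tool_pos: [0.559, 0.2184, 0.1103]
ee_rot: [-3.14, -0.005, 3.127]
wrist_force: [0.6, 0.1, -1.5]
width: 0.0205
finger_force: 30.0
```

carry_out(increments=[[255,[13.8,31.7,0],-1.2],[255,[13.2,32,5],-1.2],[255,[12.5,32.2,5],-1.2],[255,[12,32.5,10],-1.2],[255,[9.5,32.7,10],-1.2],[255,[0,0,5],0],[255,[0,0,0],0],[255,[0,0,0],0]])

```text
time: 26.95
tool_pos: [0.4958, 0.3759, 0.0771]
ee_rot: [-3.14, -0.002, -3.053]
wrist_force: [0.2, 0.1, -1.1]
width: 0.0203
finger_force: 30.0
```

carry_out(increments=[[255,[0,0,0],0]])

```text
time: 27.05
tool_pos: [0.4967, 0.3761, 0.0786]
ee_rot: [-3.141, 0.0, -3.054]
wrist_force: [0.2, -0.7, -0.9]
width: 0.0206
finger_force: 30.0
```

```bash
python3 - <<'E'
from h import *
go(.4985,.3779,.03,184.6,1)
c=robot.get_calibration('wrist'); im=robot.snapshot('wrist'); cv2.imwrite('pics/w10.png',im)
hsv=cv2.cvtColor(im,cv2.COLOR_BGR2HSV); m=((hsv[...,1]>130)&(hsv[...,2]>60)&((hsv[...,0]<10)|(hsv[...,0]>170))).astype(np.uint8)
n,l,s,ce=cv2.connectedComponentsWithStats(m)
for i in range(1,n):
    r=s[i]
    if r[4]>300: print(r,[(v,float(np.where(l[v]==i)[0].mean().round(1))) for v in range(r[1],r[1]+r[3],10)])
# expected: centreline of the insert and its end wall in the image (floor/rim), screwdriver butt expected
a=np.radians(4.6); C=np.array([.5229,.3799]); ax=np.array([np.cos(a),np.sin(a)])
for z,al in((.009,-91),(.027,-91),(.009,-42)): print(z,al,np.round(proj('wrist',[*(C+ax*al/1000),z],c),1))
E
```

```text
at [0.4967 0.3761 0.0786] -175.0 rot [-3.141  0.    -3.054] w 0.0206 F [ 0.2 -0.7 -0.9] t 27.05
[[np.float64(-2.0), np.float64(1.7), np.float64(48.6)], np.float64(0.4)]
[ 304  155   37  110 3639] [(155, 320.6), (165, 322.5), (175, 322.5), (185, 322.5), (195, 322.0), (205, 322.5), (215, 322.5), (225, 322.0), (235, 322.5), (245, 322.5), (255, 322.5)]
0.009 -91 [325.3 127.8]
0.027 -91 [325.6 128.3]
0.009 -42 [324.7 191.1]
```

View pics/w10.png

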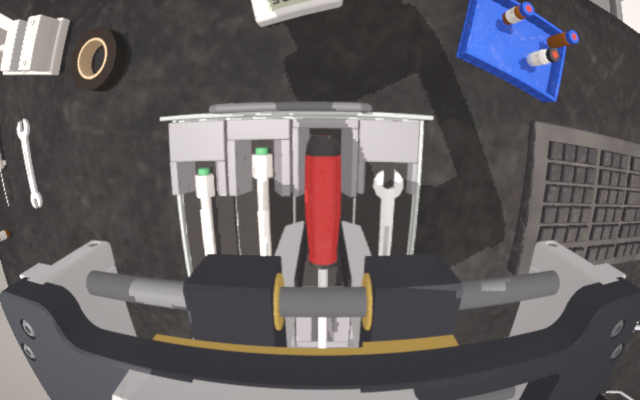

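All three placed things lie in their inserts. The screwdriver handle is over its bay at column 322, butt at row 134, with the bay wall expected at row 128. I'll check its lengthwise position and then lower.

```bash
python3 - <<'E'
from h import *
a=np.radians(4.6); C=np.array([.5229,.3799]); ax=np.array([np.cos(a),np.sin(a)]); n=np.array([-ax[1],ax[0]])
for q in((323,134),(322.5,264)):
    p=px('wrist',*q,.0686)[:2]-C; print(q,'along',(p@ax*1000).round(1),'lat',(p@n*1000).round(1))
E
```

```text
(323, 134) along -88.4 lat -1.7
(322.5, 264) along -8.4 lat -1.3
```

carry_out(increments=[[255,[-3.5,1.5,10],0.4],[255,[0,0,15],0],[255,[0,0,10],0],[255,[0,0,5],0],[255,[0,0,2],0],[255,[0,0,0],0],[255,[0,0,0],0]])

```text
time: 27.8
tool_pos: [0.4997, 0.3794, 0.0372]
ee_rot: [3.141, 0.001, -3.059]
wrist_force: [0.2, 0.5, -0.4]
width: 0.0199
finger_force: 30.0
```

```bash
python3 - <<'E'
from h import *
go(.5005,.378,.029,184.6,1)
E
```

```text
at [0.4997 0.3794 0.0372] -175.3 rot [ 3.141e+00  1.000e-03 -3.059e+00] w 0.0199 F [ 0.2  0.5 -0.4] t 27.8
[[np.float64(-0.7), np.float64(-1.4), np.float64(8.2)], np.float64(0.1)]
```

carry_out(increments=[[255,[0,-0.8,3],0],[255,[0,0,2],0],[255,[0,0,1],0],[255,[0,0,0],0],[255,[0,0,0],0]])

```text
time: 28.3
tool_pos: [0.4995, 0.3783, 0.0307]
ee_rot: [3.142, 0.0, -3.059]
wrist_force: [1.2, 0.3, -0.2]
width: 0.0204
finger_force: 30.0
```

carry_out(increments=[[255,[0,0,0.5],0],[255,[0,0,0.5],0],[255,[0,0,0],0],[255,[0,0,0],0]])

```text
time: 28.7
tool_pos: [0.4995, 0.3783, 0.0297]
ee_rot: [3.142, 0.0, -3.059]
wrist_force: [0.2, 0.0, -0.2]
width: 0.0204
finger_force: 30.0
```

carry_out(increments=[[255,[0,0,0.5],0],[255,[0,0,0.5],0],[255,[0,0,0],0],[255,[0,0,0],0]])

```text
time: 29.1
tool_pos: [0.4996, 0.3784, 0.0293]
ee_rot: [3.141, 0.0, -3.059]
wrist_force: [-1.0, -0.6, 3.9]
width: 0.0201
finger_force: 30.0
```

carry_out(increments=[[255,[0,0,0.5],0],[255,[0,0,0],0],[255,[0,0,0],0]])

```text
time: 29.4
tool_pos: [0.4996, 0.3783, 0.0293]
ee_rot: [3.141, 0.001, -3.059]
wrist_force: [-1.7, -1.9, 6.6]
width: 0.02
finger_force: 30.0
```

Contact exactly at floor height (pick height + 9 mm). Release and retreat.

carry_out(increments=[[165,[0,0,0],0],[165,[0,0,0],0],[165,[0,0,0],0],[165,[0,0,0],0],[165,[0,0,-5],0],[165,[0,0,-25],0],[165,[0,0,-35],0],[165,[0,0,-35],0]])

```text
time: 30.2
tool_pos: [0.4991, 0.378, 0.1289]
ee_rot: [-3.141, -0.001, -3.059]
wrist_force: [0.7, -0.2, 0.3]
width: 0.0332
finger_force: 0.0
```

carry_out(increments=[[165,[30,0,-30],0],[165,[40,0,-20],0],[165,[40,0,0],0],[165,[40,0,0],0],[165,[20,0,0],0],[165,[0,0,0],0]])

```text
time: 30.8
tool_pos: [0.3279, 0.3643, 0.1792]
ee_rot: [3.14, 0.001, -3.056]
wrist_force: [-0.9, 0.8, -0.2]
width: 0.0329
finger_force: 0.0
```

```bash
python3 - <<'E'
from h import *
o=robot.get_obs(); print(o['tool_pos'],o['width'],o['time'])
im=robot.snapshot('top'); cv2.imwrite('pics/top1.png',im); ct=robot.get_calibration('top')
im0=cv2.imread('pics/top0.png'); a=np.radians(4.6); C=np.array([.5248,.356]); ax=np.array([np.cos(a),np.sin(a)]); n=np.array([-ax[1],ax[0]])
print('unmoved diff', cv2.absdiff(im,im0)[215:290,380:445].mean())
m=((im.max(2).astype(int)>110)&(im0.max(2)<100)) 
v,u=np.where(m); 
P=np.array([px('top',x,y,.016)[:2] for x,y in zip(u,v)]); L=(P-C)@n*1000; A=(P-C)@ax*1000
for k,nm in enumerate(['short','long','scr','span']):
    s=(abs(L-(k-1.5)*48)<22)&(abs(A)<98); print(nm,s.sum(),'along',A[s].min().round(),A[s].max().round(),'lat by end',[(L[s&(A*q>20)]-(k-1.5)*48).mean().round(1) for q in(-1,1)])
g=lambda c:((im[...,1].astype(int)-im[...,2]>40)&(im[...,1].astype(int)-im[...,0]>30)) 
v,u=np.where(g(0)); 
for x,y in zip(u,v):
    p=px('top',x,y,.016)[:2]-C
    if abs(p@n)<.1 and abs(p@ax)<.1: print('green lat',(p@n*1000).round(),'along',(p@ax*1000).round())
E
```

```text
[0.32794465 0.36434075 0.17915642] 0.03287701380705638 30.8
unmoved diff 0.9792820512820513Traceback (most recent call last):
  File "<stdin>", line 8, in <module>
  File "h.py", line 11, in px
    o,d=ray(name,u,v,c); return o+d*(z-o[2])/d[2]
        ~~~^^^^^^^^^^^^
  File "h.py", line 4, in ray
    c=c or robot.get_calibration(name); f=200/np.tan(np.radians(c['vfov']/2))
           ~~~~~~~~~~~~~~~~~~~~~^^^^^^
ValueError: time passes only in moves, steps and waits
```

```bash
python3 - <<'E'
from h import *
ct=robot.get_calibration('top'); im=cv2.imread('pics/top1.png').astype(int)
im0=cv2.imread('pics/top0.png').astype(int); a=np.radians(4.6); C=np.array([.5248,.356]); ax=np.array([np.cos(a),np.sin(a)]); n=np.array([-ax[1],ax[0]])
def LA(m):
    v,u=np.where(m); s=(u>180)&(u<310)&(v>160)&(v<295); P=np.array([px('top',x,y,.016,ct)[:2] for x,y in zip(u[s],v[s])])-C; return P@n*1000,P@ax*1000
L,A=LA(np.abs(im-im0).max(2)>45)
for k,nm in enumerate(['short','long','scr','span']):
    l=L-(k-1.5)*48; s=(abs(l)<17)&(abs(A)<98); print(nm,s.sum(),'along',A[s].min().round(),A[s].max().round(),'lat by end',[l[s&(A*q>20)].mean().round(1) for q in(-1,1)])
L,A=LA((im[...,1]-im[...,2]>35)&(im[...,1]-im[...,0]>20)); print('green',np.c_[L,A].round().tolist())
L,A=LA((im[...,2]-im[...,1]>70)&(im[...,2]-im[...,0]>70)); print('red along',A.min(),A.max(),'lat',L.mean()-24)
E
```

```text
short 404 along -62.0 61.0 lat by end [np.float64(0.2), np.float64(0.1)]
long 485 along -76.0 75.0 lat by end [np.float64(-0.1), np.float64(0.4)]
scr 544 along -76.0 84.0 lat by end [np.float64(0.2), np.float64(0.7)]
span 470 along -60.0 59.0 lat by end [np.float64(-0.2), np.float64(0.9)]
green [[-21.0, 75.0], [-23.0, 74.0], [-25.0, 74.0], [-27.0, 74.0], [-20.0, 72.0], [-23.0, 72.0], [-25.0, 72.0], [-27.0, 72.0], [-69.0, 61.0], [-71.0, 60.0], [-73.0, 60.0], [-75.0, 60.0], [-69.0, 59.0], [-71.0, 58.0], [-73.0, 58.0], [-75.0, 58.0], [-69.0, 56.0], [-71.0, 56.0], [-68.0, -58.0], [-70.0, -58.0], [-73.0, -58.0], [-75.0, -58.0], [-68.0, -60.0], [-70.0, -60.0], [-72.0, -60.0], [-75.0, -61.0], [-70.0, -62.0], [-72.0, -62.0], [-20.0, -74.0], [-22.0, -74.0], [-24.0, -74.0], [-26.0, -74.0], [-28.0, -75.0], [-20.0, -76.0], [-22.0, -76.0], [-24.0, -76.0], [-26.0, -76.0]]
red along -75.08103753645045 -7.464449739336364 lat 0.2041387938122874
```

All four are centred within 1 mm sideways and inside their end walls, and the look-alikes have not moved.

```bash
python3 -c "
from bench import robot
print(robot.close_job())"
```

```text
the job is handed in; nothing more can be done
None
```

The job is handed in: the long column, short column, longer spanner and screwdriver each lie in their own inserts, set down in that order, and the shorter spanner and syringe were left where they lay.

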